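# Nip up and prove the mould clamp screws

### The job

Two bridge clamps hold the plaster mould shut; each has a screw with a lever on top, and one lever has been left swung open well out of line with its crossbar. With closed fingertips against the side of that lever's rubber grip, push it round clockwise (seen from above) until the screw lands, then lean on it with about 12 newtons and keep that up for two seconds to prove that it holds; after that prove the other, already tight screw in the same way. Never lean on a lever with more than 20 newtons, as the plaster cracks, do not slacken the tight screw, and leave both screws tight and the pots and tools where they are.

Things in the scene. Friction and masses are not known exactly. Their poses are not given: they have to be found in the camera images.
- mould: white two-part plaster mould 150 x 340 mm (x, y), lying on a 240 x 400 x 18 mm plywood board; its top is 118 mm above the table; origin at the centre of the board's underside; fixed. The two clamps stand at 100 mm either side of it along its y axis, either one on either side, with the same yaw as the mould.
- clamp_loose: steel bridge clamp over the mould: uprights 184 mm apart along its x, crossbar 200 x 34 mm with its top 158 mm above the table, in the middle an upright screw with a lever; lever hub 30 mm across, top at 214 mm; origin on the screw's axis at table height, z up. This one carries the lever left open.
- clamp_tight: steel bridge clamp over the mould: uprights 184 mm apart along its x, crossbar 200 x 34 mm with its top 158 mm above the table, in the middle an upright screw with a lever; lever hub 30 mm across, top at 214 mm; origin on the screw's axis at table height, z up. This one is already tight.
- screw_loose: clamp screw with its lever; origin on the screw's axis, 200 mm above the table, z up, -x outwards along the lever; tightens clockwise from above. Slack, it turns at about 2.6 N on the grip and stays where left. Landed, it turns no further. It lands with the lever anywhere within 0.2 rad either side of in line with the crossbar (the clamp's -x): to be found by feel. Starts 0.6 to 1.0 rad slack.
- screw_tight: clamp screw with its lever; origin on the screw's axis, 200 mm above the table, z up, -x outwards along the lever; tightens clockwise from above. Slack, it turns at about 2.6 N on the grip and stays where left. Landed, it turns no further. It lands with the lever anywhere within 0.2 rad either side of in line with the crossbar (the clamp's -x): to be found by feel. Starts landed.
- lever_loose (a joint): springy twist of the lever on its screw in rad, the torque on it: 0 unloaded, positive when pushed to tighten, 0.01 per N m: about 0.008 at 12 N on the middle of the grip (0.6 mm there); at most 0.002 while the screw is still turning. It springs back when let go; the screw stays tight.
- lever_tight (a joint): springy twist of the lever on its screw in rad, the torque on it: 0 unloaded, positive when pushed to tighten, 0.01 per N m: about 0.008 at 12 N on the middle of the grip (0.6 mm there); at most 0.002 while the screw is still turning. It springs back when let go; the screw stays tight.
- grip_loose (a point): mid-length point, on the centre line, of the lever's black rubber grip: a level round bar 18 mm thick, from 40 to 96 mm out from the screw's axis, plus a round end; the point is 68 mm out, 200 mm above the table, axes as the screw's: +y is where it moves when tightening, so fingertips push on its -y side. 33 mm free below it, above the crossbar.
- grip_tight (a point): mid-length point, on the centre line, of the lever's black rubber grip: a level round bar 18 mm thick, from 40 to 96 mm out from the screw's axis, plus a round end; the point is 68 mm out, 200 mm above the table, axes as the screw's: +y is where it moves when tightening, so fingertips push on its -y side. 33 mm free below it, above the crossbar.
- stopper: small white plaster plug, 48 mm across, 26 mm high, lying on top of the mould between the clamps; a bystander; origin at the centre of its underside
- bowl: clay bowl, 104 mm across, 55 mm high, left (+y) of the mould; a bystander; origin at the centre of its underside
- cup: clay cup, 80 mm across, 85 mm high, right (-y) of the mould; a bystander; origin at the centre of its underside
- vase: small clay vase, 80 mm across, 115 mm high, beyond the mould; a bystander; origin at the centre of its underside
- slip_jar: grey jar, 72 mm across, 90 mm high, with a white cap; a bystander; origin at the centre of its underside
- brush: thin wooden brush, 200 mm long, lying flat; a bystander; origin at the centre of its underside
- rib: flat wooden throwing rib, 60 x 100 x 8 mm, lying flat; a bystander; origin at the centre of its underside

How it is judged:
By the outcome, as a careful person would: the job done as asked, in the order asked, and still so for the second after the job is handed in, with the robot touching nothing.
It also fails if it takes over 70 s, if anything falls off the work surface, if the arm or the gripper's body presses on something with over 40 N, if the wrist force passes 120 N, or if a joint passes its speed limit or range.

### The arm

A 6-joint arm with a two-finger parallel gripper is mounted at the origin on the work surface. World frame = base frame: x ahead of the robot, y to its left, z up, the work surface at z = 0. Lengths are in mm, angles in rad, forces in N, time in s.
With the tool pointing down it reaches from about 350 to 975 mm from the base axis. Payload 7.1 kg.
Tool frame: the origin (TCP) lies at the very end of the fingers, on their centre line; the grasp point (between the pads) lies 19 mm behind it (ctrl.tcp_to_grasp is the distance from the TCP to the grasp point, in mm); z points along the fingers, x is the direction in which the jaws open and shut, and the axes are right-handed (so a half turn about z gives the same grasp; the last joint's range is limited). The gripper opens to 88 mm and grips with 3 to 60 N. Pads are 20 mm wide; open, the fingers measure 115 mm over their backs; the gripper's body (75 mm by 178 mm) begins 61 mm behind the grasp point.
Start: joints at [1.082, 0.423, 1.63, -0, 1.089, -0.019], TCP at [282.91, 557.285, 222.675] pointing down, gripper open.
Joint ranges: [-3, 3], [-0.9, 2.11], [0.09, 2.58], [-1.31, 4.45], [0.11, 2.69], [-2.54, 2.54]. Speed limits (rad/s): [2.39, 2.39, 3.01, 3.14, 3.14, 3.14].

### API

Orientations are given as a rotation vector (axis times angle).
In Python, from workcell import get_obs, viewer, ctrl, masks_of gives the robot as it stands. The module is installed in compiled form; this text tells all that it offers.
- The arm moves only by the shell command python3 -m inch 'ROWS'. ROWS is JSON, a list of rows, each an object of numbers: "tx", "ty", "tz": the shift along the tool's x, y, z in cm; "ax", "ay", "az": the turn, a rotation vector about the tool's x, y, z in degrees; "jaw": the opening, from 0 (shut) to 1 (fully open). In form: [{"tx": .., "ty": .., "tz": .., "ax": .., "ay": .., "az": .., "jaw": ..}, ...]. A call has 1 to 12 rows; each row shifts and turns the commanded pose from where the row before left it, along the tool's axes as they then stand; what a row does not reach is not made up. A row lasts 1/8 s, in which the tool goes at most 62.5 mm and 10.7 degrees, less where a joint would pass 70% of its speed; a pose out of reach is approached as far as the arm can. A call is refused whole if a number of a shift passes 6.25 or a number of a turn 10.7, either way. A call with a gripper value outside its range is refused whole. The fingers move at their own pace and stop on an object; the grip force is fixed at half the most. Time passes only in rows, so rows that do not move let the fingers close. It gives the time, the measured TCP pose, the force and the opening at its end, in the units of the state.
- get_obs(): the state, without advancing time (a new reading comes with each control period).
- viewer.get_image(name): name is "scene" or "top" or "wrist"; returns (picture, depth): 400x640x3 uint8, red, green, blue; 400x640 float32, mm along the optical axis (not along the pixel's ray), 0 where there is no reading.
- viewer.get_calibration(name): a dict with "fx", "fy", "cx", "cy" (pixels), "rvec" (rotation vector, rad) and "tvec" (3), from world to camera coordinates, as OpenCV has them. Camera axes: x right, y down, z forward; pixel columns grow to the right and rows downward; lengths in mm; the calibration is good to about 2 mm. A picture is of the moment at which its call begins: read the wrist's pose just before it. get_calibration takes no time and is no camera call; for the wrist camera it gives the pose at the moment of the call.
- ctrl.close_job(): hands the job in, once; it reports no verdict.
Trained networks look in the newest picture that a camera, given by its name, has taken for a name from the list of things; names that differ only in an ending like _2 or _b are one class to them, and where a whole thing is asked for, a point or a joint stands for the part that bears it (a point fixed in the world has none). Each returns a list of dicts, best first, with "score" (0 to 1); they miss things now and then, are a little off and sometimes report something else, mostly with a low value. They report only what shows in the picture. A call takes as long as a camera call.
- masks_of(camera, thing): "pixels" (400x640 bool, what is visible of it) and "location" ([column, row] in pixels, amid what is visible of it).
The state is a dict: "t": time; "qpos": joint angles; "qvel": joint speeds; "joint_torque": joint torques, N m; "ee_pos": TCP position; "orientation": TCP orientation; "ft_force": force on the tool from outside, world axes, zero at the start; "moment": the same for the moment, N m; "width": finger opening in mm.
Only numpy, scipy, OpenCV 4.12 (cv2) and the standard library are available. Lean on these libraries where they do the work, as an engineer would, in place of code of your own. Each camera call takes 0.05 s, during which the arm holds its last target. There are 200 camera calls.

## Working session

There is one attempt and no reset: what is moved stays moved. The work goes in short steps, Python scripts to look and compute and a shell command to move; the robot and the scene stay as the last step left them, time stands still between calls to the robot, and variables do not carry over. Pictures are saved under pics/ and viewed, about 8 in all and at most 12, crops included, and the job is handed in when it is done.

```bash
mkdir -p pics
cat > h.py <<'E'
import numpy as np, cv2
from workcell import get_obs, viewer, ctrl, masks_of
def cal(n):
    c=viewer.get_calibration(n); R=cv2.Rodrigues(np.array(c["rvec"],float))[0]; return c,R,np.array(c["tvec"],float).ravel()
def pts(n,mask,d):
    c,R,t=cal(n); v,u=np.nonzero(mask&(d>0)); z=d[v,u]
    P=np.stack([(u-c["cx"])/c["fx"]*z,(v-c["cy"])/c["fy"]*z,z],1); return (P-t)@R
def proj(n,p):
    c,R,t=cal(n); q=R@np.array(p,float)+t; return c["fx"]*q[0]/q[2]+c["cx"],c["fy"]*q[1]/q[2]+c["cy"]
E
python3 - <<'E'
from h import *
o=get_obs(); print(o["t"],o["ee_pos"],o["orientation"],o["ft_force"],o["width"])
im={}
for n in("scene","top"):
    p,d=viewer.get_image(n); cv2.imwrite(f"pics/{n}0.png",p[:,:,::-1]); im[n]=d
    for th in("mould","clamp_loose","clamp_tight","screw_loose","screw_tight","grip_loose","grip_tight"):
        for m in masks_of(n,th)[:3]:
            P=pts(n,m["pixels"],d); print(n,th,round(m["score"],2),np.round(m["location"]),len(P),np.round(np.median(P,0)) if len(P) else "", np.round(P.min(0)) if len(P) else "",np.round(P.max(0)) if len(P) else "")
E
```

```text
0.0 [282.65516478 556.80809442 221.91035698] [ 2.67680614e+00  1.64301167e+00 -2.03968706e-03] [0.14929428 0.02735219 0.33620692] 87.83046024118444
scene mould 0.73 [306. 237.] 7455 [621. -21.  97.] [ 383. -201.   -5.] [732. 242. 215.]
scene clamp_loose 0.8 [342. 201.] 1184 [589.  98. 159.] [384.  29.   0.] [684. 210. 221.]
scene clamp_tight 0.64 [280. 229.] 1188 [591. -98. 159.] [ 316. -116.   -1.] [669. -28. 219.]
scene screw_loose 0.78 [328. 185.] 312 [550.  90. 207.] [333.  28.   0.] [587. 130. 221.]
scene screw_loose 0.58 [303. 237.] 7371 [621. -22.  98.] [ 382. -201.   -5.] [722. 243. 207.]
scene screw_tight 0.78 [272. 202.] 287 [527. -96. 209.] [ 281. -108.   -4.] [571. -32. 219.]
scene grip_loose 0.69 [270. 204.] 262 [536. -97. 209.] [ 454. -107.  176.] [571. -78. 219.]
scene grip_loose 0.51 [323. 181.] 260 [542.  76. 209.] [353.  28.   0.] [585. 148. 221.]
scene grip_tight 0.47 [266. 201.] 234 [518. -96. 210.] [ 296. -107.   -1.] [569. -51. 219.]
top mould 0.89 [334. 187.] 8199 [549.   5. 117.] [ 428. -201.   -4.] [694. 211. 215.]
top mould 0.68 [335. 173.] 240 [582.   8. 145.] [560. -15. 116.] [608.  30. 151.]
top clamp_loose 0.92 [298. 186.] 1286 [548. 102. 159.] [456.  28.  20.] [680. 129. 219.]
top clamp_tight 0.96 [376. 192.] 1228 [537. -91. 160.] [ 441. -116.    2.] [681. -69. 219.]
top screw_loose 0.57 [308. 190.] 377 [542.  73. 208.] [498.  28. 116.] [582. 119. 219.]
top screw_tight 0.69 [379. 203.] 377 [507. -96. 209.] [ 451. -133.   16.] [567. -80. 219.]
top grip_loose 0.75 [305. 188.] 347 [548.  83. 209.] [500.  30. 117.] [597. 129. 219.]
top grip_tight 0.64 [380. 200.] 371 [512. -96. 209.] [ 451. -118.  117.] [567. -80. 219.]
```

Run:
```python
from h import *
a=cv2.imread("pics/scene0.png")[120:360,160:480]; b=cv2.imread("pics/top0.png")[90:290,220:460]
cv2.imwrite("pics/both.png",np.vstack([cv2.resize(a,(800,600))[:600]]))
cv2.imwrite("pics/topc.png",cv2.resize(b,(720,600),interpolation=cv2.INTER_CUBIC))
for n in("top","scene"):
    p,d=viewer.get_image(n); P=pts(n,np.ones_like(d,bool),d)
    # crossbars
    for nm,s in(("loose",1),("tight",-1)):
        B=P[(abs(P[:,2]-159)<4)&(abs(P[:,1]-s*98)<45)&(abs(P[:,0]-565)<150)]
        r=cv2.minAreaRect(B[:,:2].astype(np.float32)); print(n,nm,"bar",r,B[:,:2].min(0),B[:,:2].max(0))
        L=P[(P[:,2]>197)&(P[:,2]<222)&(abs(P[:,1]-s*90)<75)&(abs(P[:,0]-530)<100)]
        H=L[L[:,2]>212.5]; print("hub",len(H),H.mean(0),H.min(0),H.max(0))
        G=L[L[:,2]<211.5]; f=cv2.fitLine(G[:,:2].astype(np.float32),cv2.DIST_HUBER,0,.01,.01).ravel(); print("grip",len(G),f,G.min(0),G.max(0))
```

```text
top loose bar ((570.2003173828125, 105.75422668457031), (34.24236297607422, 199.29949951171875), 85.36676788330078) [471.43246187  82.0259535 ] [669.16168855 128.58315804]
hub 102 [569.24363116 104.10719172 214.70958632] [509.60029658  49.26322203 212.52896405] [583.91948531 118.85068721 217.92566371]
grip 245 [  0.66272587   0.7488621  529.7018      63.498848  ] [497.55910184  27.65124659 197.10883221] [582.05167956 118.87911135 211.44407238]
top tight bar ((554.243896484375, -93.21540832519531), (34.2003059387207, 200.1297149658203), 85.15050506591797) [ 455.00040159 -116.52584725] [653.18383652 -69.37348708]
hub 111 [550.93864087 -92.95329943 214.93100285] [ 463.18296702 -106.21295432  212.59763362] [567.22948869 -79.40412673 219.16519637]
grip 243 [ 9.9684715e-01  7.9345755e-02  4.9522827e+02 -9.6248543e+01] [ 451.27285504 -107.97473028  197.93812066] [560.80753321 -79.7100758  211.38471097]
scene loose bar ((569.6842041015625, 106.2292709350586), (36.22338104248047, 202.6381072998047), 85.60755157470703) [467.78104945  82.53136909] [670.93581997 130.26221051]
hub 68 [568.21502567 103.22970023 215.80612306] [507.15699291  36.7902327  212.6035479 ] [584.54726996 121.07173798 219.37417893]
grip 190 [  0.70457184   0.70963264 538.3328      66.51005   ] [496.5181556   28.50899884 197.36320814] [584.88430335 118.31810854 211.43028294]
scene tight bar ((554.2471923828125, -92.25814819335938), (34.666534423828125, 201.016357421875), 85.49101257324219) [ 454.86246138 -116.50289884] [655.149878   -68.58377194]
hub 78 [551.93576914 -92.56154954 215.39381697] [ 460.21452923 -106.50684986  212.51145408] [569.0564667  -78.32820273 220.10528224]
grip 156 [ 9.987947e-01  4.908417e-02  5.058484e+02 -9.793778e+01] [ 449.96922416 -107.1873716   197.66883172] [570.28710519 -82.65145501 211.44276901]
```

View pics/both.png

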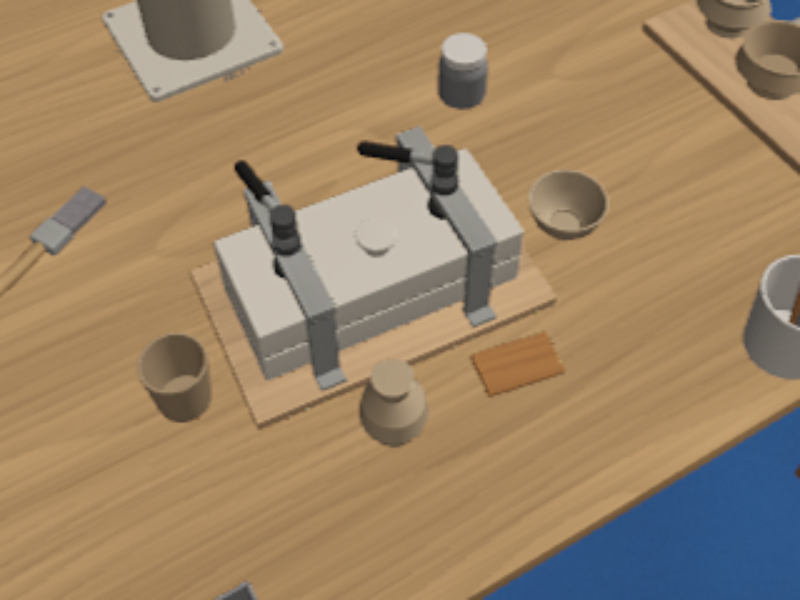

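View pics/topc.png

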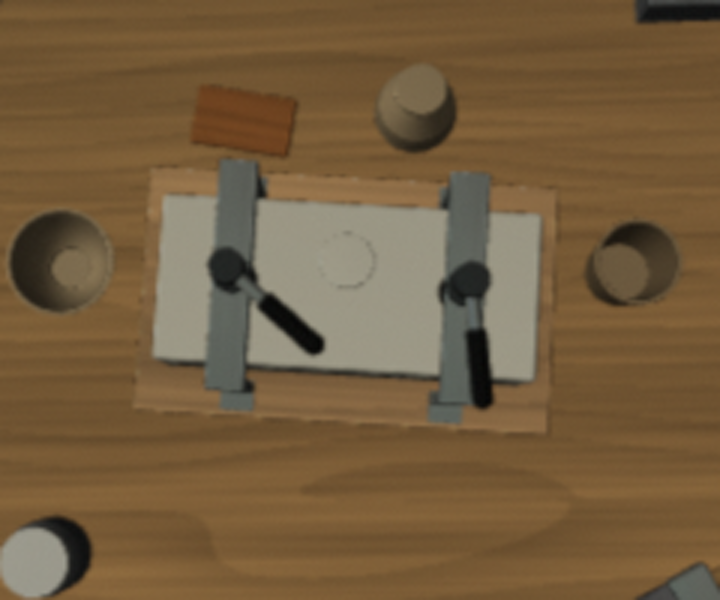

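The top view shows the loose lever on the left clamp: hub at crop (228,268), tip at (318,345). The tight one is on the right: hub (468,280), tip (482,400). The hubs fit to (570,106) and (554,-93), 199 mm apart where 200 is expected. The loose lever is about 0.9 rad off its crossbar.

```bash
cat >> h.py <<'E'
from scipy.spatial.transform import Rotation as Ro
HUB={"loose":np.array([570,105.9]),"tight":np.array([554.2,-92.8])}
def target(which,alpha,gap,r=68,z=180):
    """alpha deg: lever direction u=-(cos,sin); tool -y along push direction n"""
    a=np.radians(alpha); u=-np.array([np.cos(a),np.sin(a)]); n=np.array([-np.sin(a),np.cos(a)])
    return np.r_[HUB[which]+r*u-(19+gap)*n,z], np.column_stack([np.r_[-u,0],np.r_[-n,0],[0,0,-1]])
def delta(p,R):
    o=get_obs(); R0=Ro.from_rotvec(o["orientation"]); R1=Ro.from_matrix(R)
    print("turn deg",np.round(np.degrees((R0.inv()*R1).as_rotvec()),2),"shift cm in target axes",np.round(R1.inv().apply(p-o["ee_pos"])/10,2),"target",np.round(p,1))
E
python3 - <<'E'
from h import *
p,R=target("loose",47,25,z=250); delta(p,R)
E
```

```text
turn deg [-0.    0.   16.08] shift cm in target axes [-20.23  56.18  -2.73] target [555.8  26.2 250. ]
```

```bash
python3 -m inch '[{"tz":-1.4,"az":8,"jaw":0},{"tz":-1.4,"az":8,"jaw":0},{"tx":-2,"ty":5.6,"jaw":0},{"tx":-2,"ty":5.6,"jaw":0},{"tx":-2,"ty":5.6,"jaw":0},{"tx":-2,"ty":5.6,"jaw":0},{"tx":-2,"ty":5.6,"jaw":0},{"tx":-2,"ty":5.6,"jaw":0},{"tx":-2,"ty":5.6,"jaw":0},{"tx":-2,"ty":5.6,"jaw":0},{"tx":-2,"ty":5.6,"jaw":0},{"tx":-2,"ty":5.6,"jaw":0}]'; python3 -m inch '[{"jaw":0},{"jaw":0}]'
python3 - <<'E'
from h import *
p,R=target("loose",47,25,z=181); delta(p,R); o=get_obs(); print(o["ft_force"],o["width"])
p,d=viewer.get_image("wrist"); cv2.imwrite("pics/w1.png",p[:,:,::-1])
p,d=viewer.get_image("top"); cv2.imwrite("pics/t1.png",cv2.resize(p[90:290,220:460,::-1],(720,600)))
E
```

```text
turn deg [-0.    0.   16.08] shift cm in target axes [-20.23  56.18   4.17] target [555.8  26.2 181. ]
[-1.0567042  -0.1483528  -0.10167089] 87.60543901829121$[0]: bad value
$[0]: bad value
```

View pics/w1.png

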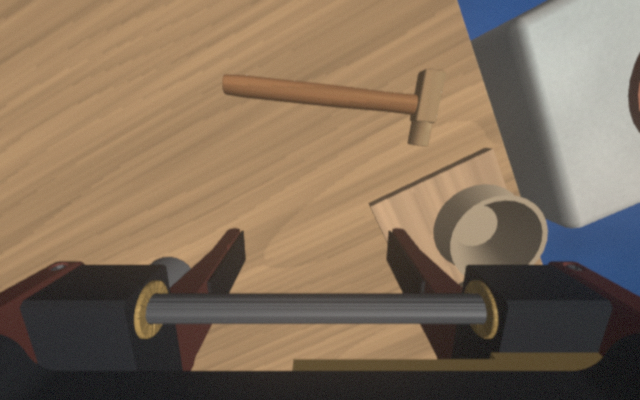

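The call was refused because every row needs all seven keys, and the wrist view shows the open gripper still at its start. I'll write full rows.

```bash
python3 -m inch '[{"tx":0,"ty":0,"tz":-1.4,"ax":0,"ay":0,"az":8,"jaw":0},{"tx":0,"ty":0,"tz":-1.4,"ax":0,"ay":0,"az":8,"jaw":0},{"tx":-2,"ty":5.6,"tz":0,"ax":0,"ay":0,"az":0,"jaw":0},{"tx":-2,"ty":5.6,"tz":0,"ax":0,"ay":0,"az":0,"jaw":0},{"tx":-2,"ty":5.6,"tz":0,"ax":0,"ay":0,"az":0,"jaw":0},{"tx":-2,"ty":5.6,"tz":0,"ax":0,"ay":0,"az":0,"jaw":0},{"tx":-2,"ty":5.6,"tz":0,"ax":0,"ay":0,"az":0,"jaw":0},{"tx":-2,"ty":5.6,"tz":0,"ax":0,"ay":0,"az":0,"jaw":0},{"tx":-2,"ty":5.6,"tz":0,"ax":0,"ay":0,"az":0,"jaw":0},{"tx":-2,"ty":5.6,"tz":0,"ax":0,"ay":0,"az":0,"jaw":0},{"tx":-2,"ty":5.6,"tz":0,"ax":0,"ay":0,"az":0,"jaw":0},{"tx":-2,"ty":5.6,"tz":0,"ax":0,"ay":0,"az":0,"jaw":0}]'
python3 - <<'E'
from h import *
p,R=target("loose",47,25,z=181); delta(p,R); o=get_obs(); print(o["ee_pos"],o["ft_force"],o["width"])
E
```

```text
t: 2.5
ee_pos: [557.6, 27.6, 250.9]
orientation: [2.88, 1.255, 0.001]
ft_force: [0.5, -0.2, -0.4]
width: 0.4
turn deg [ 0.02 -0.03  0.08] shift cm in target axes [-0.23 -0.03  6.99] target [555.8  26.2 181. ]
[557.57920094  27.60265566 250.92251019] [ 0.52458174 -0.15231267 -0.37600587] 0.3691158982328247
```

```bash
python3 -m inch '[{"tx":-0.2,"ty":0,"tz":2.4,"ax":0,"ay":0,"az":0,"jaw":0},{"tx":0,"ty":0,"tz":2.4,"ax":0,"ay":0,"az":0,"jaw":0},{"tx":0,"ty":0,"tz":2.2,"ax":0,"ay":0,"az":0,"jaw":0},{"tx":0,"ty":0,"tz":0,"ax":0,"ay":0,"az":0,"jaw":0}]'
python3 - <<'E'
from h import *
p,R=target("loose",47,0,z=181); delta(p,R)
p,d=viewer.get_image("wrist"); cv2.imwrite("pics/w2.png",p[:,:,::-1])
p,d=viewer.get_image("scene"); cv2.imwrite("pics/s2.png",cv2.resize(p[140:290,230:430,::-1],(800,600)))
E
```

```text
t: 3.0
ee_pos: [554.3, 27.9, 179.3]
orientation: [-2.879, -1.254, 0.005]
ft_force: [-0.1, -0.2, 0.7]
width: 0.4
turn deg [-0.14  0.13  0.07] shift cm in target axes [-0.03 -2.27 -0.17] target [537.5  43.2 181. ]
```

View pics/w2.png

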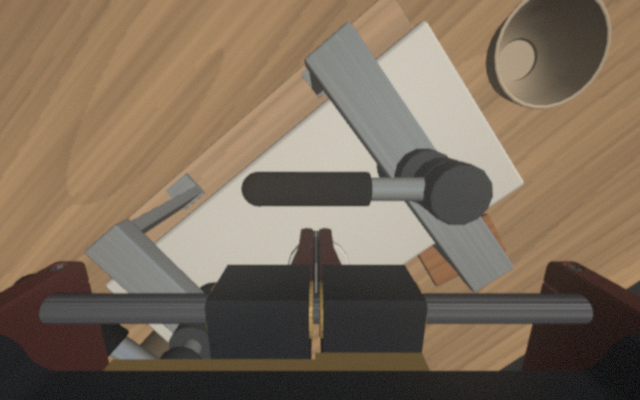

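The wrist view shows the grip level from about (245,188) to (370,188). Its middle is right above the closed fingertips at (316,235), so the alignment is good. Next I make contact with the slack lever.

```bash
cat > g.py <<'E'
import sys
from h import *
F=[get_obs()]; o=F[0]; R=Ro.from_rotvec(o["orientation"]); f=R.inv().apply(o["ft_force"]); m=R.inv().apply(o["moment"])
al=np.degrees(np.arctan2(*R.as_matrix()[[1,0],0]))
print(round(o["t"],2),np.round(o["ee_pos"],2),"alpha",round(al,2),"f tool",np.round(f,2),"m tool",np.round(m,3),flush=True)
lim=float(sys.argv[1]) if len(sys.argv)>1 else 99
sys.exit(f[1]>lim)
E
python3 g.py
python3 -m inch '[{"tx":0,"ty":-1.0,"tz":-0.15,"ax":0,"ay":0,"az":0,"jaw":0},{"tx":0,"ty":-0.9,"tz":0,"ax":0,"ay":0,"az":0,"jaw":0},{"tx":0,"ty":0,"tz":0,"ax":0,"ay":0,"az":0,"jaw":0}]' >/dev/null; python3 g.py
python3 -m inch '[{"tx":0,"ty":-0.2,"tz":0,"ax":0,"ay":0,"az":0,"jaw":0}]'>/dev/null; python3 g.py
python3 -m inch '[{"tx":0,"ty":-0.2,"tz":0,"ax":0,"ay":0,"az":0,"jaw":0}]'>/dev/null; python3 g.py
python3 -m inch '[{"tx":0,"ty":-0.2,"tz":0,"ax":0,"ay":0,"az":0,"jaw":0}]'>/dev/null; python3 g.py
python3 -m inch '[{"tx":0,"ty":0,"tz":0,"ax":0,"ay":0,"az":0,"jaw":0}]'>/dev/null; python3 g.py
```

```text
3.1 [555.8   28.1  181.21] alpha 47.09 f tool [ 0.97 -0.39  0.13] m tool [-0.04  -0.029  0.009]
3.48 [541.05  41.62 182.72] alpha 47.14 f tool [ 0.26  0.04 -0.24] m tool [-0.009 -0.053  0.006]
3.6 [540.23  42.53 182.53] alpha 47.11 f tool [-0.37  0.5   0.6 ] m tool [-0.016  0.02  -0.011]
3.73 [539.23  43.35 182.48] alpha 47.09 f tool [-0.68  3.12  0.01] m tool [-0.538 -0.277 -0.004]
3.85 [537.56  44.62 182.37] alpha 47.08 f tool [-1.89  3.96 -1.58] m tool [-0.586 -0.355  0.076]
3.98 [537.28  44.81 182.3 ] alpha 47.08 f tool [-2.04  3.78 -1.05] m tool [-0.52  -0.318 -0.003]False
False
False
False
False
False
```

```bash
python3 -m inch '[{"tx":-0.09,"ty":-0.36,"tz":0,"ax":0,"ay":0,"az":3,"jaw":0},{"tx":-0.09,"ty":-0.36,"tz":0,"ax":0,"ay":0,"az":3,"jaw":0},{"tx":-0.09,"ty":-0.36,"tz":0,"ax":0,"ay":0,"az":3,"jaw":0},{"tx":-0.09,"ty":-0.36,"tz":0,"ax":0,"ay":0,"az":3,"jaw":0},{"tx":-0.09,"ty":-0.36,"tz":0,"ax":0,"ay":0,"az":3,"jaw":0}]'; python3 g.py
python3 -m inch '[{"tx":-0.09,"ty":-0.36,"tz":0,"ax":0,"ay":0,"az":3,"jaw":0},{"tx":-0.09,"ty":-0.36,"tz":0,"ax":0,"ay":0,"az":3,"jaw":0},{"tx":-0.09,"ty":-0.36,"tz":0,"ax":0,"ay":0,"az":3,"jaw":0},{"tx":-0.09,"ty":-0.36,"tz":0,"ax":0,"ay":0,"az":3,"jaw":0},{"tx":-0.09,"ty":-0.36,"tz":0,"ax":0,"ay":0,"az":3,"jaw":0}]'; python3 g.py
python3 - <<'E'
from h import *
o=get_obs(); R=Ro.from_rotvec(o["orientation"]).inv(); print("TCP rel hub in tool axes", R.apply(np.r_[o["ee_pos"][:2]-HUB["loose"],0]))
E
```

```text
t: 4.6
ee_pos: [522.5, 55.7, 182.3]
orientation: [3.02, 0.865, 0.002]
ft_force: [3.1, -1.5, 0.6]
width: 0.4
4.6 [522.45  55.66 182.33] alpha 31.97 f tool [ 1.81  2.86 -0.64] m tool [-0.616  0.12   0.068]
t: 5.22
ee_pos: [510.8, 69.9, 182.4]
orientation: [3.107, 0.463, 0.002]
ft_force: [3.4, -2.7, 0.2]
width: 0.2
5.22 [510.77  69.88 182.37] alpha 16.97 f tool [ 2.43  3.59 -0.16] m tool [-0.597  0.303  0.053]
TCP rel hub in tool axes [-67.16607525  17.1671683   -0.09608952]False
False
```

```bash
python3 -m inch '[{"tx":-0.01,"ty":-0.06,"tz":0,"ax":0,"ay":0,"az":0.5,"jaw":0}]' >/dev/null 2>&1; python3 g.py 6.5 &&
python3 -m inch '[{"tx":-0.02,"ty":-0.06,"tz":0,"ax":0,"ay":0,"az":0.5,"jaw":0}]' >/dev/null 2>&1; python3 g.py 6.5 &&
python3 -m inch '[{"tx":-0.01,"ty":-0.06,"tz":0,"ax":0,"ay":0,"az":0.5,"jaw":0}]' >/dev/null 2>&1 && python3 g.py 6.5 &&
python3 -m inch '[{"tx":-0.02,"ty":-0.06,"tz":0,"ax":0,"ay":0,"az":0.5,"jaw":0}]' >/dev/null 2>&1 && python3 g.py 6.5 &&
python3 -m inch '[{"tx":-0.01,"ty":-0.06,"tz":0,"ax":0,"ay":0,"az":0.5,"jaw":0}]' >/dev/null 2>&1 && python3 g.py 6.5 &&
python3 -m inch '[{"tx":-0.02,"ty":-0.06,"tz":0,"ax":0,"ay":0,"az":0.5,"jaw":0}]' >/dev/null 2>&1 && python3 g.py 6.5 &&
python3 -m inch '[{"tx":-0.01,"ty":-0.06,"tz":0,"ax":0,"ay":0,"az":0.5,"jaw":0}]' >/dev/null 2>&1 && python3 g.py 6.5 &&
python3 -m inch '[{"tx":-0.02,"ty":-0.06,"tz":0,"ax":0,"ay":0,"az":0.5,"jaw":0}]' >/dev/null 2>&1 && python3 g.py 6.5 &&
python3 -m inch '[{"tx":-0.01,"ty":-0.06,"tz":0,"ax":0,"ay":0,"az":0.5,"jaw":0}]' >/dev/null 2>&1 && python3 g.py 6.5 &&
python3 -m inch '[{"tx":-0.02,"ty":-0.06,"tz":0,"ax":0,"ay":0,"az":0.5,"jaw":0}]' >/dev/null 2>&1 && python3 g.py 6.5 &&
python3 -m inch '[{"tx":-0.01,"ty":-0.06,"tz":0,"ax":0,"ay":0,"az":0.5,"jaw":0}]' >/dev/null 2>&1 && python3 g.py 6.5 &&
python3 -m inch '[{"tx":-0.02,"ty":-0.06,"tz":0,"ax":0,"ay":0,"az":0.5,"jaw":0}]' >/dev/null 2>&1 && python3 g.py 6.5; echo done
```

```text
5.35 [510.19  70.46 182.31] alpha 16.59 f tool [ 1.43  2.53 -0.64] m tool [-0.496  0.318  0.027]
5.35 [510.19  70.46 182.31] alpha 16.59 f tool [ 1.43  2.53 -0.64] m tool [-0.496  0.318  0.027]
doneFalse
False
```

The guard's exit code was wrong: a numpy bool made it always stop. I'll fix it and continue.

```bash
sed -i 's/sys.exit(f\[1\]>lim)/sys.exit(int(f[1]>lim))/' g.py
python3 -m inch '[{"tx":-0.02,"ty":-0.06,"tz":0,"ax":0,"ay":0,"az":0.5,"jaw":0}]' >/dev/null 2>&1 && python3 g.py 6.5 &&
python3 -m inch '[{"tx":-0.01,"ty":-0.06,"tz":0,"ax":0,"ay":0,"az":0.5,"jaw":0}]' >/dev/null 2>&1 && python3 g.py 6.5 &&
python3 -m inch '[{"tx":-0.02,"ty":-0.06,"tz":0,"ax":0,"ay":0,"az":0.5,"jaw":0}]' >/dev/null 2>&1 && python3 g.py 6.5 &&
python3 -m inch '[{"tx":-0.01,"ty":-0.06,"tz":0,"ax":0,"ay":0,"az":0.5,"jaw":0}]' >/dev/null 2>&1 && python3 g.py 6.5 &&
python3 -m inch '[{"tx":-0.02,"ty":-0.06,"tz":0,"ax":0,"ay":0,"az":0.5,"jaw":0}]' >/dev/null 2>&1 && python3 g.py 6.5 &&
python3 -m inch '[{"tx":-0.01,"ty":-0.06,"tz":0,"ax":0,"ay":0,"az":0.5,"jaw":0}]' >/dev/null 2>&1 && python3 g.py 6.5 &&
python3 -m inch '[{"tx":-0.02,"ty":-0.06,"tz":0,"ax":0,"ay":0,"az":0.5,"jaw":0}]' >/dev/null 2>&1 && python3 g.py 6.5 &&
python3 -m inch '[{"tx":-0.01,"ty":-0.06,"tz":0,"ax":0,"ay":0,"az":0.5,"jaw":0}]' >/dev/null 2>&1 && python3 g.py 6.5 &&
python3 -m inch '[{"tx":-0.02,"ty":-0.06,"tz":0,"ax":0,"ay":0,"az":0.5,"jaw":0}]' >/dev/null 2>&1 && python3 g.py 6.5 &&
python3 -m inch '[{"tx":-0.01,"ty":-0.06,"tz":0,"ax":0,"ay":0,"az":0.5,"jaw":0}]' >/dev/null 2>&1 && python3 g.py 6.5 &&
python3 -m inch '[{"tx":-0.02,"ty":-0.06,"tz":0,"ax":0,"ay":0,"az":0.5,"jaw":0}]' >/dev/null 2>&1 && python3 g.py 6.5; echo done
```

```text
5.47 [509.75  70.83 182.26] alpha 16.1 f tool [ 2.47  2.62 -0.1 ] m tool [-0.511  0.257  0.078]
5.6 [509.3   71.34 182.22] alpha 15.57 f tool [ 1.51  2.31 -0.61] m tool [-0.468  0.271  0.056]
5.72 [508.88  71.88 182.2 ] alpha 15.06 f tool [ 1.83  3.   -1.07] m tool [-0.522  0.283  0.045]
5.85 [508.56  72.45 182.19] alpha 14.55 f tool [ 2.14  3.   -0.33] m tool [-0.514  0.287  0.034]
5.97 [508.2   73.01 182.18] alpha 14.05 f tool [ 2.16  2.74 -1.39] m tool [-0.546  0.241  0.089]
6.1 [507.92  73.57 182.17] alpha 13.55 f tool [ 1.97  2.55 -0.67] m tool [-0.522  0.188  0.012]
6.22 [507.58  74.14 182.16] alpha 13.05 f tool [1.25 2.43 0.23] m tool [-0.566  0.243  0.071]
6.35 [507.34  74.67 182.18] alpha 12.55 f tool [ 2.74  3.07 -0.43] m tool [-0.528  0.2    0.041]
6.47 [507.04  75.24 182.16] alpha 12.05 f tool [1.74 2.86 0.  ] m tool [-0.544  0.31   0.052]
6.6 [506.78  75.78 182.17] alpha 11.55 f tool [ 1.74  2.59 -0.84] m tool [-0.508  0.181  0.043]
6.72 [506.5   76.36 182.16] alpha 11.05 f tool [ 1.06  2.86 -0.69] m tool [-0.494  0.283  0.093]
done
```

```bash
cd .;
python3 -m inch '[{"tx":-0.01,"ty":-0.06,"tz":0,"ax":0,"ay":0,"az":0.5,"jaw":0}]' >/dev/null 2>&1 && python3 g.py 6 &&
python3 -m inch '[{"tx":-0.02,"ty":-0.06,"tz":0,"ax":0,"ay":0,"az":0.5,"jaw":0}]' >/dev/null 2>&1 && python3 g.py 6 &&
python3 -m inch '[{"tx":-0.01,"ty":-0.06,"tz":0,"ax":0,"ay":0,"az":0.5,"jaw":0}]' >/dev/null 2>&1 && python3 g.py 6 &&
python3 -m inch '[{"tx":-0.02,"ty":-0.06,"tz":0,"ax":0,"ay":0,"az":0.5,"jaw":0}]' >/dev/null 2>&1 && python3 g.py 6 &&
python3 -m inch '[{"tx":-0.01,"ty":-0.06,"tz":0,"ax":0,"ay":0,"az":0.5,"jaw":0}]' >/dev/null 2>&1 && python3 g.py 6 &&
python3 -m inch '[{"tx":-0.02,"ty":-0.06,"tz":0,"ax":0,"ay":0,"az":0.5,"jaw":0}]' >/dev/null 2>&1 && python3 g.py 6 &&
python3 -m inch '[{"tx":-0.01,"ty":-0.06,"tz":0,"ax":0,"ay":0,"az":0.5,"jaw":0}]' >/dev/null 2>&1 && python3 g.py 6 &&
python3 -m inch '[{"tx":-0.02,"ty":-0.06,"tz":0,"ax":0,"ay":0,"az":0.5,"jaw":0}]' >/dev/null 2>&1 && python3 g.py 6 &&
python3 -m inch '[{"tx":-0.01,"ty":-0.06,"tz":0,"ax":0,"ay":0,"az":0.5,"jaw":0}]' >/dev/null 2>&1 && python3 g.py 6 &&
python3 -m inch '[{"tx":-0.02,"ty":-0.06,"tz":0,"ax":0,"ay":0,"az":0.5,"jaw":0}]' >/dev/null 2>&1 && python3 g.py 6 &&
python3 -m inch '[{"tx":-0.01,"ty":-0.06,"tz":0,"ax":0,"ay":0,"az":0.5,"jaw":0}]' >/dev/null 2>&1 && python3 g.py 6 &&
python3 -m inch '[{"tx":-0.02,"ty":-0.06,"tz":0,"ax":0,"ay":0,"az":0.5,"jaw":0}]' >/dev/null 2>&1 && python3 g.py 6 &&
python3 -m inch '[{"tx":-0.01,"ty":-0.06,"tz":0,"ax":0,"ay":0,"az":0.5,"jaw":0}]' >/dev/null 2>&1 && python3 g.py 6 &&
python3 -m inch '[{"tx":-0.02,"ty":-0.06,"tz":0,"ax":0,"ay":0,"az":0.5,"jaw":0}]' >/dev/null 2>&1 && python3 g.py 6 &&
python3 -m inch '[{"tx":-0.01,"ty":-0.06,"tz":0,"ax":0,"ay":0,"az":0.5,"jaw":0}]' >/dev/null 2>&1 && python3 g.py 6 &&
python3 -m inch '[{"tx":-0.02,"ty":-0.06,"tz":0,"ax":0,"ay":0,"az":0.5,"jaw":0}]' >/dev/null 2>&1 && python3 g.py 6 &&
python3 -m inch '[{"tx":-0.01,"ty":-0.06,"tz":0,"ax":0,"ay":0,"az":0.5,"jaw":0}]' >/dev/null 2>&1 && python3 g.py 6 &&
python3 -m inch '[{"tx":-0.02,"ty":-0.06,"tz":0,"ax":0,"ay":0,"az":0.5,"jaw":0}]' >/dev/null 2>&1 && python3 g.py 6 &&
python3 -m inch '[{"tx":-0.01,"ty":-0.06,"tz":0,"ax":0,"ay":0,"az":0.5,"jaw":0}]' >/dev/null 2>&1 && python3 g.py 6 &&
python3 -m inch '[{"tx":-0.02,"ty":-0.06,"tz":0,"ax":0,"ay":0,"az":0.5,"jaw":0}]' >/dev/null 2>&1 && python3 g.py 6 ; echo done
```

```text
6.85 [506.27  76.93 182.17] alpha 10.55 f tool [ 1.75  2.57 -1.01] m tool [-0.507  0.242  0.076]
6.97 [505.99  77.46 182.16] alpha 10.05 f tool [ 1.65  2.49 -0.8 ] m tool [-0.478  0.236  0.055]
7.1 [505.75  78.04 182.16] alpha 9.55 f tool [ 1.97  4.02 -0.15] m tool [-0.469  0.266  0.057]
7.22 [505.46  78.59 182.15] alpha 9.05 f tool [ 3.34  2.86 -0.44] m tool [-0.49   0.313  0.047]
7.35 [505.26  79.17 182.16] alpha 8.55 f tool [ 2.24  3.53 -1.28] m tool [-0.519  0.233  0.007]
7.47 [505.    79.73 182.18] alpha 8.05 f tool [ 2.37  3.42 -0.12] m tool [-0.554  0.33   0.13 ]
7.6 [504.8   80.31 182.17] alpha 7.55 f tool [ 1.91  2.91 -0.95] m tool [-0.472  0.262  0.026]
7.72 [504.52  80.89 182.15] alpha 7.05 f tool [ 2.05  3.13 -1.13] m tool [-0.508  0.281  0.091]
7.85 [504.36  81.48 182.17] alpha 6.55 f tool [ 2.62  2.49 -1.18] m tool [-0.512  0.268  0.069]
7.97 [504.13  82.04 182.19] alpha 6.05 f tool [ 2.58  2.87 -0.62] m tool [-0.539  0.249  0.057]
8.1 [503.9   82.64 182.16] alpha 5.55 f tool [0.86 2.56 0.12] m tool [-0.536  0.278  0.02 ]
8.22 [503.68  83.17 182.17] alpha 5.05 f tool [ 1.5   3.48 -0.76] m tool [-0.503  0.196  0.041]
8.35 [503.52  83.79 182.18] alpha 4.55 f tool [ 2.4   2.89 -0.03] m tool [-0.482  0.278 -0.005]
8.47 [503.28  84.38 182.17] alpha 4.05 f tool [ 2.59  2.74 -0.91] m tool [-0.489  0.283  0.063]
8.6 [503.11  84.98 182.17] alpha 3.55 f tool [ 1.64  2.97 -0.97] m tool [-0.538  0.203 -0.018]
8.72 [502.9   85.54 182.16] alpha 3.05 f tool [ 2.63  2.93 -0.35] m tool [-0.505  0.224  0.041]
8.85 [502.74  86.13 182.16] alpha 2.55 f tool [ 2.    3.11 -0.41] m tool [-0.512  0.283  0.088]
8.97 [502.58  86.74 182.18] alpha 2.05 f tool [ 2.3   3.46 -0.38] m tool [-0.658  0.297  0.079]
9.1 [502.46  87.1  182.19] alpha 1.56 f tool [ 1.55  4.95 -0.02] m tool [-0.99   0.284  0.047]
9.22 [502.35  87.38 182.17] alpha 1.06 f tool [ 2.73  6.66 -1.11] m tool [-1.256  0.367  0.088]
done
```

It landed near alpha 2°. Now I ramp gently to 12 N and turn the tool back 1° to sit flush.

```bash
cd .;
python3 -m inch '[{"tx":0,"ty":-0.05,"tz":0,"ax":0,"ay":0,"az":-0.5,"jaw":0}]' >/dev/null 2>&1 && python3 g.py 11 &&
python3 -m inch '[{"tx":0,"ty":-0.05,"tz":0,"ax":0,"ay":0,"az":-0.5,"jaw":0}]' >/dev/null 2>&1 && python3 g.py 11 &&
python3 -m inch '[{"tx":0,"ty":-0.05,"tz":0,"ax":0,"ay":0,"az":0,"jaw":0}]' >/dev/null 2>&1 && python3 g.py 11 &&
python3 -m inch '[{"tx":0,"ty":0,"tz":0,"ax":0,"ay":0,"az":0,"jaw":0}]' >/dev/null 2>&1 && python3 g.py 11
```

```text
9.35 [502.45  87.57 182.23] alpha 1.59 f tool [3.39 9.27 0.05] m tool [-1.548  0.457  0.128]
9.47 [502.48  87.77 182.2 ] alpha 2.11 f tool [ 3.51 10.87 -0.08] m tool [-1.891  0.469  0.102]
9.6 [502.5   87.95 182.2 ] alpha 2.1 f tool [ 2.48 12.95  0.5 ] m tool [-2.108  0.475  0.081]
```

```bash
cd .;
python3 -m inch '[{"tx":0,"ty":0,"tz":0,"ax":0,"ay":0,"az":0,"jaw":0}]' >/dev/null 2>&1 ; python3 g.py
python3 -m inch '[{"tx":0,"ty":0,"tz":0,"ax":0,"ay":0,"az":0,"jaw":0}]' >/dev/null 2>&1 ; python3 g.py
python3 -m inch '[{"tx":0,"ty":0,"tz":0,"ax":0,"ay":0,"az":0,"jaw":0}]' >/dev/null 2>&1 ; python3 g.py
python3 -m inch '[{"tx":0,"ty":0,"tz":0,"ax":0,"ay":0,"az":0,"jaw":0}]' >/dev/null 2>&1 ; python3 g.py
```

```text
9.72 [502.51  87.89 182.21] alpha 2.09 f tool [ 3.31 11.22  0.25] m tool [-2.016  0.463  0.118]
9.85 [502.48  87.86 182.2 ] alpha 2.09 f tool [ 2.7  12.1  -1.02] m tool [-1.98   0.45   0.092]
9.97 [502.49  87.86 182.18] alpha 2.09 f tool [ 3.29 10.92 -1.18] m tool [-1.995  0.465  0.122]
10.1 [502.49  87.89 182.19] alpha 2.09 f tool [ 2.35 11.84 -0.39] m tool [-1.991  0.416  0.082]
```

```bash
cd .;
python3 -m inch '[{"tx":0,"ty":-0.02,"tz":0,"ax":0,"ay":0,"az":0,"jaw":0},{"tx":0,"ty":0,"tz":0,"ax":0,"ay":0,"az":0,"jaw":0}]' >/dev/null 2>&1 ; python3 g.py
python3 -m inch '[{"tx":0,"ty":0,"tz":0,"ax":0,"ay":0,"az":0,"jaw":0},{"tx":0,"ty":0,"tz":0,"ax":0,"ay":0,"az":0,"jaw":0},{"tx":0,"ty":0,"tz":0,"ax":0,"ay":0,"az":0,"jaw":0},{"tx":0,"ty":0,"tz":0,"ax":0,"ay":0,"az":0,"jaw":0},{"tx":0,"ty":0,"tz":0,"ax":0,"ay":0,"az":0,"jaw":0},{"tx":0,"ty":0,"tz":0,"ax":0,"ay":0,"az":0,"jaw":0}]' >/dev/null 2>&1 ; python3 g.py
python3 -m inch '[{"tx":0,"ty":0,"tz":0,"ax":0,"ay":0,"az":0,"jaw":0},{"tx":0,"ty":0,"tz":0,"ax":0,"ay":0,"az":0,"jaw":0},{"tx":0,"ty":0,"tz":0,"ax":0,"ay":0,"az":0,"jaw":0},{"tx":0,"ty":0,"tz":0,"ax":0,"ay":0,"az":0,"jaw":0},{"tx":0,"ty":0,"tz":0,"ax":0,"ay":0,"az":0,"jaw":0},{"tx":0,"ty":0,"tz":0,"ax":0,"ay":0,"az":0,"jaw":0}]' >/dev/null 2>&1 ; python3 g.py
python3 -m inch '[{"tx":0,"ty":0,"tz":0,"ax":0,"ay":0,"az":0,"jaw":0},{"tx":0,"ty":0,"tz":0,"ax":0,"ay":0,"az":0,"jaw":0},{"tx":0,"ty":0,"tz":0,"ax":0,"ay":0,"az":0,"jaw":0},{"tx":0,"ty":0,"tz":0,"ax":0,"ay":0,"az":0,"jaw":0},{"tx":0,"ty":0,"tz":0,"ax":0,"ay":0,"az":0,"jaw":0},{"tx":0,"ty":0,"tz":0,"ax":0,"ay":0,"az":0,"jaw":0}]' >/dev/null 2>&1 ; python3 g.py
python3 -m inch '[{"tx":0,"ty":0,"tz":0,"ax":0,"ay":0,"az":0,"jaw":0},{"tx":0,"ty":0,"tz":0,"ax":0,"ay":0,"az":0,"jaw":0},{"tx":0,"ty":0,"tz":0,"ax":0,"ay":0,"az":0,"jaw":0},{"tx":0,"ty":0,"tz":0,"ax":0,"ay":0,"az":0,"jaw":0}]' >/dev/null 2>&1 ; python3 g.py
```

```text
10.35 [502.48  87.96 182.2 ] alpha 2.09 f tool [ 2.65 12.05 -1.07] m tool [-2.158  0.461  0.122]
11.1 [502.48  87.94 182.19] alpha 2.09 f tool [ 2.95 12.72 -0.59] m tool [-2.122  0.444  0.096]
11.85 [502.49  87.97 182.2 ] alpha 2.09 f tool [ 3.91 12.7  -0.54] m tool [-2.108  0.451  0.13 ]
12.6 [502.49  87.96 182.21] alpha 2.09 f tool [ 3.34 12.12 -0.5 ] m tool [-2.058  0.459  0.177]
13.1 [502.48  87.98 182.2 ] alpha 2.09 f tool [ 2.75 12.91 -0.58] m tool [-2.138  0.497  0.099]
```

Lean of about 12.4 N held from t=10.3 to 13.1 with no movement. Now I back off and lift.

```bash
cd .;
python3 -m inch '[{"tx":0,"ty":0.5,"tz":0,"ax":0,"ay":0,"az":0,"jaw":0},{"tx":0,"ty":2,"tz":0,"ax":0,"ay":0,"az":0,"jaw":0},{"tx":0,"ty":0,"tz":-3.5,"ax":0,"ay":0,"az":0,"jaw":0},{"tx":0,"ty":0,"tz":-3.5,"ax":0,"ay":0,"az":0,"jaw":0},{"tx":0,"ty":0,"tz":0,"ax":0,"ay":0,"az":0,"jaw":0}]'
python3 - <<'E'
from h import *
p,R=target("tight",3.5,25,z=250); delta(p,R)
p,d=viewer.get_image("top")
P=pts("top",np.ones_like(d,bool),d)
for w in HUB:
    r=P[:,:2]-HUB[w]; k=(np.hypot(*r.T)<110)&(np.hypot(*r.T)>35)&(abs(P[:,2]-207)<4)&(r[:,0]<0); q=r[k]; print(w,k.sum(),np.degrees(np.arctan2(-q[:,1].mean(),-q[:,0].mean())))
E
```

```text
t: 13.72
ee_pos: [504.1, 65.2, 254.3]
orientation: [-3.14, -0.057, -0.006]
ft_force: [0.4, 0.1, -0.5]
width: 0.7
turn deg [-0.07 -0.22 -1.43] shift cm in target axes [-2.77 20.48  0.43] target [ 489.  -140.9  250. ]
loose 5 -2.85829172840287
tight 172 3.7046240715276815
```

```bash
cd .;
python3 -m inch '[{"tx":-0.7,"ty":5.1,"tz":0,"ax":0,"ay":0,"az":-1.4,"jaw":0},{"tx":-0.7,"ty":5.1,"tz":0,"ax":0,"ay":0,"az":0,"jaw":0},{"tx":-0.7,"ty":5.1,"tz":0,"ax":0,"ay":0,"az":0,"jaw":0},{"tx":-0.7,"ty":5.1,"tz":0,"ax":0,"ay":0,"az":0,"jaw":0},{"tx":0,"ty":0,"tz":0,"ax":0,"ay":0,"az":0,"jaw":0},{"tx":0,"ty":0,"tz":0,"ax":0,"ay":0,"az":0,"jaw":0}]'
python3 - <<'E'
from h import *
p,R=target("tight",3.7,22,z=182); delta(p,R)
p,d=viewer.get_image("wrist"); cv2.imwrite("pics/w3.png",p[:,:,::-1])
P=pts("wrist",np.ones_like(d,bool),d)
for w in HUB:
    r=P[:,:2]-HUB[w]; k=(np.hypot(*r.T)<110)&(np.hypot(*r.T)>35)&(abs(P[:,2]-207)<5)&(r[:,0]<0); q=r[k]; print(w,k.sum(),np.degrees(np.arctan2(-q[:,1].mean(),-q[:,0].mean())) if k.sum() else "")
E
```

```text
t: 14.52
ee_pos: [485.4, -140.0, 250.9]
orientation: [-3.139, -0.094, 0.004]
ft_force: [-0.3, 0.5, -0.0]
width: 0.6
turn deg [-0.09  0.13 -0.27] shift cm in target axes [ 0.37 -0.17  6.89] target [ 489.  -138.1  182. ]
loose 0 
tight 2087 4.057618934409806
```

View pics/w3.png

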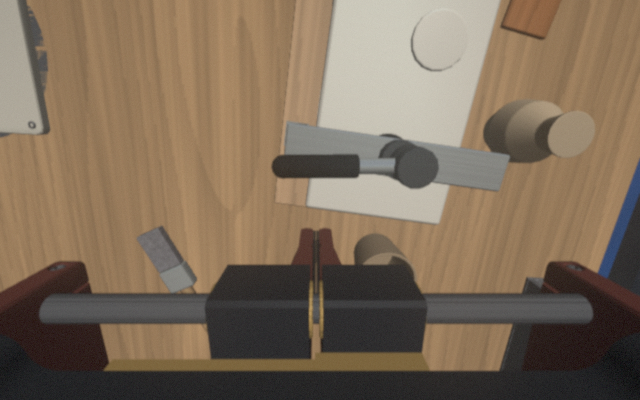

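The wrist view shows the tight lever level at (275–400,166). The fingertips are at (316,240) on its push side, and the cup is well below them. I descend and touch.

```bash
cd .;
python3 -m inch '[{"tx":0.2,"ty":0,"tz":2.3,"ax":0,"ay":0,"az":-0.3,"jaw":0},{"tx":0,"ty":0,"tz":2.3,"ax":0,"ay":0,"az":0,"jaw":0},{"tx":0,"ty":0,"tz":2.2,"ax":0,"ay":0,"az":0,"jaw":0},{"tx":0,"ty":-1,"tz":0,"ax":0,"ay":0,"az":0,"jaw":0},{"tx":0,"ty":-0.8,"tz":0,"ax":0,"ay":0,"az":0,"jaw":0},{"tx":0,"ty":0,"tz":0,"ax":0,"ay":0,"az":0,"jaw":0},{"tx":0,"ty":0,"tz":0,"ax":0,"ay":0,"az":0,"jaw":0}]' >/dev/null 2>&1; python3 g.py 2
python3 - <<'E'
from h import *
p,R=target("tight",3.9,0,z=182); delta(p,R)
E
```

```text
15.45 [ 487.57 -122.4   184.93] alpha 3.82 f tool [-0.14 -1.06  0.19] m tool [-0.076 -0.038 -0.062]
turn deg [ 0.03 -0.08 -0.08] shift cm in target axes [ 0.05 -0.6   0.29] target [ 487.6 -116.4  182. ]
```

```bash
cd .;
python3 -m inch '[{"tx":0,"ty":-0.2,"tz":0.3,"ax":0,"ay":0,"az":0,"jaw":0},{"tx":0,"ty":-0.1,"tz":0,"ax":0,"ay":0,"az":0,"jaw":0}]' >/dev/null 2>&1 && python3 g.py 3 &&
python3 -m inch '[{"tx":0,"ty":-0.1,"tz":0,"ax":0,"ay":0,"az":0,"jaw":0}]' >/dev/null 2>&1 && python3 g.py 3 &&
python3 -m inch '[{"tx":0,"ty":-0.1,"tz":0,"ax":0,"ay":0,"az":0,"jaw":0}]' >/dev/null 2>&1 && python3 g.py 3 &&
python3 -m inch '[{"tx":0,"ty":-0.1,"tz":0,"ax":0,"ay":0,"az":0,"jaw":0}]' >/dev/null 2>&1 && python3 g.py 3 &&
python3 -m inch '[{"tx":0,"ty":-0.1,"tz":0,"ax":0,"ay":0,"az":0,"jaw":0}]' >/dev/null 2>&1 && python3 g.py 3 &&
python3 -m inch '[{"tx":0,"ty":-0.1,"tz":0,"ax":0,"ay":0,"az":0,"jaw":0}]' >/dev/null 2>&1 && python3 g.py 3 &&
python3 -m inch '[{"tx":0,"ty":-0.1,"tz":0,"ax":0,"ay":0,"az":0,"jaw":0}]' >/dev/null 2>&1 && python3 g.py 3 &&
python3 -m inch '[{"tx":0,"ty":-0.1,"tz":0,"ax":0,"ay":0,"az":0,"jaw":0}]' >/dev/null 2>&1 && python3 g.py 3
```

```text
15.7 [ 486.72 -119.55  181.03] alpha 3.77 f tool [ 0.06 -0.1  -0.2 ] m tool [-0.01  -0.108 -0.035]
15.82 [ 486.69 -118.88  181.13] alpha 3.78 f tool [-1.37  3.75 -0.43] m tool [-0.502 -0.267 -0.023]
```

```bash
cd .;
python3 -m inch '[{"tx":0,"ty":-0.05,"tz":0,"ax":0,"ay":0,"az":0,"jaw":0}]' >/dev/null 2>&1 && python3 g.py 10.5 &&
python3 -m inch '[{"tx":0,"ty":-0.05,"tz":0,"ax":0,"ay":0,"az":0,"jaw":0}]' >/dev/null 2>&1 && python3 g.py 10.5 &&
python3 -m inch '[{"tx":0,"ty":-0.05,"tz":0,"ax":0,"ay":0,"az":0,"jaw":0}]' >/dev/null 2>&1 && python3 g.py 10.5 &&
python3 -m inch '[{"tx":0,"ty":-0.05,"tz":0,"ax":0,"ay":0,"az":0,"jaw":0}]' >/dev/null 2>&1 && python3 g.py 10.5 &&
python3 -m inch '[{"tx":0,"ty":-0.05,"tz":0,"ax":0,"ay":0,"az":0,"jaw":0}]' >/dev/null 2>&1 && python3 g.py 10.5 ; 
python3 -m inch '[{"tx":0,"ty":0,"tz":0,"ax":0,"ay":0,"az":0,"jaw":0}]' >/dev/null 2>&1 ; python3 g.py 
python3 -m inch '[{"tx":0,"ty":0,"tz":0,"ax":0,"ay":0,"az":0,"jaw":0}]' >/dev/null 2>&1 ; python3 g.py
```

```text
15.95 [ 486.67 -118.4   181.15] alpha 3.78 f tool [-1.15  3.4   0.42] m tool [-0.55  -0.268  0.002]
16.07 [ 486.67 -118.    181.2 ] alpha 3.79 f tool [-2.52  5.69  0.35] m tool [-0.958 -0.345  0.055]
16.2 [ 486.63 -117.79  181.23] alpha 3.8 f tool [-1.49  7.52  0.19] m tool [-1.236 -0.405  0.012]
16.32 [ 486.64 -117.56  181.27] alpha 3.8 f tool [-2.94  8.98 -0.88] m tool [-1.517 -0.481  0.078]
16.45 [ 486.64 -117.37  181.3 ] alpha 3.81 f tool [-2.97 10.86  0.99] m tool [-1.782 -0.501  0.028]
16.57 [ 486.67 -117.46  181.32] alpha 3.81 f tool [-3.13 10.08  0.1 ] m tool [-1.687 -0.5    0.011]
16.7 [ 486.66 -117.42  181.31] alpha 3.8 f tool [-2.91 10.3  -0.49] m tool [-1.656 -0.456 -0.006]
```

```bash
cd .;
python3 -m inch '[{"tx":0,"ty":-0.04,"tz":0,"ax":0,"ay":0,"az":0,"jaw":0},{"tx":0,"ty":-0.04,"tz":0,"ax":0,"ay":0,"az":0,"jaw":0},{"tx":0,"ty":0,"tz":0,"ax":0,"ay":0,"az":0,"jaw":0}]' >/dev/null 2>&1 ; python3 g.py 
python3 -m inch '[{"tx":0,"ty":0,"tz":0,"ax":0,"ay":0,"az":0,"jaw":0}]' >/dev/null 2>&1 ; python3 g.py
python3 -m inch '[{"tx":0,"ty":0,"tz":0,"ax":0,"ay":0,"az":0,"jaw":0}]' >/dev/null 2>&1 ; python3 g.py
```

```text
17.07 [ 486.65 -117.1   181.37] alpha 3.82 f tool [-2.4  12.06  0.26] m tool [-2.081 -0.512  0.005]
17.2 [ 486.65 -117.13  181.37] alpha 3.82 f tool [-3.08 11.49  0.66] m tool [-2.034 -0.544  0.016]
17.32 [ 486.62 -117.11  181.33] alpha 3.81 f tool [-2.42 13.07  0.66] m tool [-2.06  -0.538  0.011]
```

Steady at about 12.1 N, so I hold it.

```bash
cd .;
python3 -m inch '[{"tx":0,"ty":0,"tz":0,"ax":0,"ay":0,"az":0,"jaw":0},{"tx":0,"ty":0,"tz":0,"ax":0,"ay":0,"az":0,"jaw":0},{"tx":0,"ty":0,"tz":0,"ax":0,"ay":0,"az":0,"jaw":0},{"tx":0,"ty":0,"tz":0,"ax":0,"ay":0,"az":0,"jaw":0},{"tx":0,"ty":0,"tz":0,"ax":0,"ay":0,"az":0,"jaw":0},{"tx":0,"ty":0,"tz":0,"ax":0,"ay":0,"az":0,"jaw":0},{"tx":0,"ty":0,"tz":0,"ax":0,"ay":0,"az":0,"jaw":0},{"tx":0,"ty":0,"tz":0,"ax":0,"ay":0,"az":0,"jaw":0}]' >/dev/null 2>&1 ; python3 g.py
python3 -m inch '[{"tx":0,"ty":0,"tz":0,"ax":0,"ay":0,"az":0,"jaw":0},{"tx":0,"ty":0,"tz":0,"ax":0,"ay":0,"az":0,"jaw":0},{"tx":0,"ty":0,"tz":0,"ax":0,"ay":0,"az":0,"jaw":0},{"tx":0,"ty":0,"tz":0,"ax":0,"ay":0,"az":0,"jaw":0},{"tx":0,"ty":0,"tz":0,"ax":0,"ay":0,"az":0,"jaw":0},{"tx":0,"ty":0,"tz":0,"ax":0,"ay":0,"az":0,"jaw":0},{"tx":0,"ty":0,"tz":0,"ax":0,"ay":0,"az":0,"jaw":0},{"tx":0,"ty":0,"tz":0,"ax":0,"ay":0,"az":0,"jaw":0}]' >/dev/null 2>&1 ; python3 g.py
python3 -m inch '[{"tx":0,"ty":0,"tz":0,"ax":0,"ay":0,"az":0,"jaw":0},{"tx":0,"ty":0,"tz":0,"ax":0,"ay":0,"az":0,"jaw":0},{"tx":0,"ty":0,"tz":0,"ax":0,"ay":0,"az":0,"jaw":0},{"tx":0,"ty":0,"tz":0,"ax":0,"ay":0,"az":0,"jaw":0},{"tx":0,"ty":0,"tz":0,"ax":0,"ay":0,"az":0,"jaw":0},{"tx":0,"ty":0,"tz":0,"ax":0,"ay":0,"az":0,"jaw":0}]' >/dev/null 2>&1 ; python3 g.py
python3 -m inch '[{"tx":0,"ty":0.5,"tz":0,"ax":0,"ay":0,"az":0,"jaw":0},{"tx":0,"ty":2,"tz":0,"ax":0,"ay":0,"az":0,"jaw":0},{"tx":0,"ty":0,"tz":-4,"ax":0,"ay":0,"az":0,"jaw":0},{"tx":0,"ty":0,"tz":-4,"ax":0,"ay":0,"az":0,"jaw":0},{"tx":-4,"ty":4,"tz":0,"ax":0,"ay":0,"az":0,"jaw":0},{"tx":-4,"ty":4,"tz":0,"ax":0,"ay":0,"az":0,"jaw":0},{"tx":-4,"ty":4,"tz":0,"ax":0,"ay":0,"az":0,"jaw":0},{"tx":0,"ty":0,"tz":0,"ax":0,"ay":0,"az":0,"jaw":0},{"tx":0,"ty":0,"tz":0,"ax":0,"ay":0,"az":0,"jaw":0}]'
python3 - <<'E'
from h import *
p,d=viewer.get_image("top"); cv2.imwrite("pics/t9.png",cv2.resize(p[90:290,220:460,::-1],(720,600)))
P=pts("top",np.ones_like(d,bool),d)
for w in HUB:
    r=P[:,:2]-HUB[w]; k=(np.hypot(*r.T)<110)&(np.hypot(*r.T)>35)&(abs(P[:,2]-207)<4)&(r[:,0]<0); q=r[k]; print(w,k.sum(),np.degrees(np.arctan2(-q[:,1].mean(),-q[:,0].mean())))
E
```

```text
18.32 [ 486.64 -117.11  181.36] alpha 3.82 f tool [-2.22 11.89 -0.87] m tool [-2.103 -0.6    0.032]
19.32 [ 486.64 -117.09  181.35] alpha 3.82 f tool [-3.14 12.03  0.34] m tool [-2.114 -0.523 -0.006]
20.07 [ 486.61 -117.13  181.34] alpha 3.81 f tool [-3.01 12.96 -0.51] m tool [-2.061 -0.607 -0.039]
t: 21.2
ee_pos: [376.6, -268.3, 261.3]
orientation: [-3.14, -0.101, -0.001]
ft_force: [0.4, 0.0, 0.2]
width: 0.5
loose 165 -1.780424763568216
tight 175 3.412480587010077
```

View pics/t9.png

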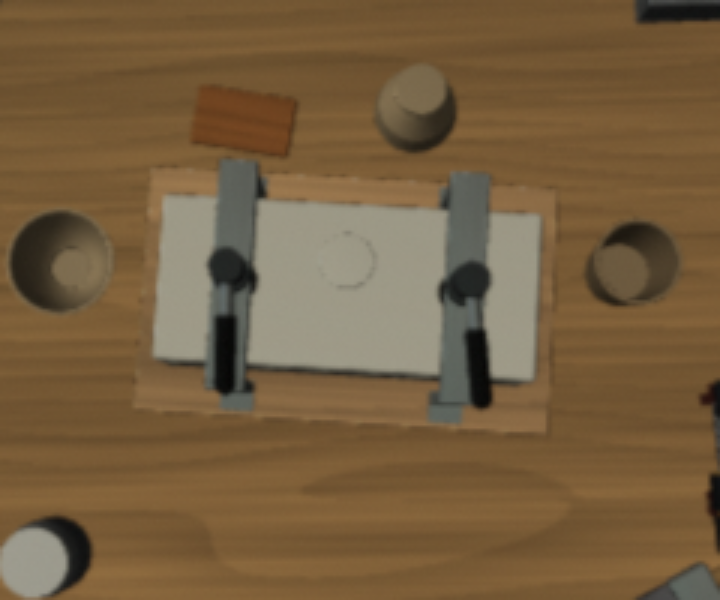

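The final top view shows the loose lever in line with its crossbar (hub (228,268), tip (224,385)). The tight lever and all the bystanders are unchanged, and the arm is clear.

```bash
python3 -c "
from workcell import ctrl; ctrl.close_job()"
```

```text
the job is handed in; nothing more can be done
```

Both screws are tight and each held a lean of about 12 N for more than two seconds. The job was handed in at about t = 21 s, with the arm clear of everything.

- **Loose screw:** I pushed the open lever clockwise by its grip, about 0.8 rad, until the force rose sharply as it landed. I then leaned on it with about 12.4 N from t = 10.3 to 13.1 s, and the lever did not move.
- **Tight screw:** I leaned on it with about 12.1 N from t = 17.1 to 20.1 s, and it did not move either.
- **Force limit:** the highest single reading was about 13 N, with sensor noise of around 0.7 N, so well under 20 N.
- **Final top picture:** the formerly open lever is about 0.05 rad off its crossbar. The tight lever's angle reads 3.4° against 3.7° before, which is within measuring noise. In the picture, the pots and tools around the mould are where they were. The brush was outside that picture; I did not check it.

Two things did not go to plan:
- **Stopped early:** my first move was refused for incomplete rows, and a fault in my force check stopped one sequence early. Neither did any harm.
- **Off-centre push:** the wrist moments suggest I pushed about 5 mm nearer the hub than mid-grip. The torque was therefore a little below that of 12 N at mid-grip, roughly equal to 11 N there.

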